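Lever open the collage press

ROBOT

A 7-joint arm with a two-finger parallel gripper is mounted at the origin on the work surface. World frame = base frame: x ahead of the robot, y to its left, z up, the work surface at z = 0. Lengths are in mm, angles in rad, forces in N, time in s.
With the tool pointing down it reaches from about 400 to 875 mm from the base axis. Payload 4.4 kg.
Tool frame: the origin (TCP) lies on the centre line of the jaws, within the pads' length; the fingertips stand 22 mm ahead of it and the grasp point (between the pads) lies 3 mm ahead of it; x points along the fingers, y is the direction in which the jaws open and shut, and the axes are right-handed (so a half turn about x gives the same grasp; the last joint's range is limited). The gripper opens to 85 mm and grips with 20 to 120 N. Pads are 22 mm wide; open, the fingers measure 114 mm over their backs; the gripper's body (76 mm by 85 mm) begins 54 mm behind the grasp point. The pads swing forward as they close: fully open they stand 13 mm farther back than shut.
Start: joints at [1.116, 0.628, 0.038, 1.517, -0.027, 0.996, -0.02], TCP at [246.428, -601.49, 253.313] pointing down, gripper open.
Joint ranges: [-3.06, 3.06], [-0.37, 2.12], [-1.25, 1.32], [0.18, 2.47], [-1.1, 4.24], [0.23, 1.98], [-2.94, 2.94]. Speed limits (rad/s): [2.57, 2.57, 3.14, 3.14, 3.14, 3.14, 3.14].

INTERFACE

Orientations are given as a 3x3 rotation matrix whose columns are the frame's x, y, z axes.
In Python, from plant import arm, vision gives the robot as it stands. The module is installed in compiled form; this text tells all that it offers.
- The arm moves only by the tool arm_command, never from a script. Its argument "series" is one flat list of numbers, 4 for each row, row after row: the shift along the tool's x, y, z in m, then the turn about the tool's x in rad. In form: [dx, dy, dz, turn, dx, dy, dz, turn, ...]. A call has 1 to 20 rows; each row shifts and turns the pose as measured when the row begins, along the tool's axes as they then stand; what a row does not reach is not made up. A row lasts 1/8 s, in which the tool goes at most 62.5 mm and 10.7 degrees, less where a joint would pass 70% of its speed; a pose out of reach is approached as far as the arm can. A call is refused whole if a number of a shift passes 0.0625 or a number of a turn 0.188, either way. A call with a gripper value outside its range is refused whole. "fingers" is the finger opening in m, from 0 to 0.0854, set as the call begins (left out, the last holds). The fingers move at their own pace and stop on an object; "squeeze" is the grip in N (left out, the last holds). Time passes only in rows, so rows that do not move let the fingers close. It gives the time, the measured TCP pose, the force and the opening at its end, in the units of the state.
- arm.sense(): the state, without advancing time (a new reading comes with each control period).
- vision.snapshot(name): name is "scene" or "top" or "wrist"; returns (picture, depth): 480x640x3 uint8, blue, green, red; 480x640 float32, mm along the optical axis (not along the pixel's ray), 0 where there is no reading.
- vision.camera_info(name): a dict with "K" (3x3 intrinsics, pixels), "distortion" ([k1, k2, p1, p2, k3] as OpenCV has them; the pictures are not rectified), "world_to_cam" (4x4, takes a point from world to camera coordinates). Camera axes: x right, y down, z forward; pixel columns grow to the right and rows downward; lengths in mm; the calibration is good to about 2 mm. A picture is of the moment at which its call begins: read the wrist's pose just before it. camera_info takes no time and is no camera call; for the wrist camera it gives the pose at the moment of the call.
- arm.hand_in(): hands the job in, once; it reports no verdict.
Trained networks look in the newest picture that a camera, given by its name, has taken for a name from the list of things; names that differ only in an ending like _2 or _b are one class to them, and where a whole thing is asked for, a point or a joint stands for the part that bears it (a point fixed in the world has none). Each returns a list of dicts, best first, with "p" (0 to 1); they miss things now and then, are a little off and sometimes report something else, mostly with a low value. They report only what shows in the picture. A call takes as long as a camera call. They do not tell look-alikes from the thing itself.
- vision.find_in(camera, label): "position" ([column, row] in pixels, amid what is visible of it).
- vision.masks_of(camera, label): "pixels" (480x640 bool, what is visible of it) and "position" ([column, row] in pixels, amid what is visible of it).
The state is a dict: "clock": time; "joint_pos": joint angles; "qd": joint speeds; "tau": joint torques, N m; "eef_pos": TCP position; "tcp_rot": TCP orientation; "force": force on the tool from outside, world axes, zero at the start; "wrist_torque": the same for the moment, N m; "grip_width": finger opening in mm.
Only numpy, scipy, OpenCV 4.12 (cv2) and the standard library are available. Lean on these libraries where they do the work, as an engineer would, in place of code of your own. Each camera call takes 0.05 s, during which the arm holds its last target.

TASK

The press on the craft table has a heavy steel plate that is raised by a lever. With your fingertips slide the roll of tape along the table, without lifting or tipping it, until it is clear of the lever's long end; then press that end (the square paddle) all the way down so that the plate comes up, and finish while still holding it down. Let only the lever raise the plate (do not touch the plate or its knob), and leave all the other things where they are.

Things in the scene. Friction and masses are not known exactly. Their poses are not given: they have to be found in the camera images.
- press: Fixed collage press: wooden bed 160 x 230 mm (x, y), 34 mm high. Origin on the table right under the lever's pivot, which is 43 mm up between two 58 mm high cheeks. x points from there to the bed (middle at x = 193 mm), z up. The lever lies along x at y = 0: the short end lifts the plate's front edge (x = 88 mm); the long end points to -x, its paddle ending at x = -243 mm.
- paddle (a point): Square steel paddle 50 x 50 x 10 mm at the lever's long end, 220 mm from the pivot. Origin at its centre; x along the lever to the pivot, z out of its top. At rest its top is 74 mm above the table (underside 64), tilted 7 degrees, outer end higher; fully down the top is at 22 mm, tilted 7 degrees the other way. Needs a steady 4 to 8 N push, more once on its stop; springs back when let go.
- lever: The steel lever, a bar 300 x 22 x 10 mm with the paddle at its long end. Origin on the pivot pin, x along the bar towards the plate. It swings 0.236 rad from rest to its stop at the bottom.
- plate: The heavy grey steel plate (about 3 kg) 175 x 210 x 12 mm with a small wooden knob, 34 mm high, on top. Origin at the middle of its front edge, on its underside; x points from its front edge to the hinge. Lies level at rest; tilted up about 0.142 rad when the lever is fully down. Not to be touched by the robot.
- tape_roll: A roll of tape lying flat on the table: ring of 110 mm outer and 76 mm inner diameter, 48 mm high, about 180 g. Origin at the centre of its underside. At the start its edge lies under the outer end of the paddle, with its centre some 25 to 45 mm beyond that end, so that the paddle cannot go down.
- paint_jar: Bystander: lidded jar, 60 mm across, 75 mm high; origin under its centre.
- glue_stick: Bystander: upright glue stick, 30 mm across, 90 mm high; origin under its centre.
- marker: Bystander: lying marker pen, 130 x 14 x 14 mm along its x axis; origin under its middle.
- eraser: Bystander: eraser 50 x 24 x 14 mm; origin under its middle.
- water_cup: Bystander: white cup, 72 mm across, 90 mm high; origin under its centre.
- brush: Bystander: paint brush lying along its x axis, about 200 mm long.
- scissors: Bystander: scissors lying flat along their x axis, about 170 mm long, 10 mm high.
There are look-alikes about, which are no part of the job. Of the things shaped like the tape_roll, the cardboard one is meant.

How it is judged:
By the outcome, as a careful person would: the job done as asked, in the order asked, and still so for the second after the job is handed in, while the arm keeps its last pose, push and grip.
It also fails if it takes over 38 s, if anything falls off the work surface, if the arm or the gripper's body presses on something with over 40 N, if the wrist force passes 120 N, or if a joint passes its speed limit or range.

## Working session

There is one attempt and no reset: what is moved stays moved. The work goes in short steps, Python scripts to look and compute and a tool call to move; the robot and the scene stay as the last step left them, time stands still between calls to the robot, and variables do not carry over. Pictures are saved under pics/ and viewed, and the job is handed in when it is done.

Besides the shell and the picture viewer there is one more tool, called after "Emit:" in YAML: its name, and indented under it one key for each argument. arm_command: Moves the arm, as the interface text tells. Its arguments: {"type":"object","properties":{"series":{"type":"array","items":{"type":"number"}},"fingers":{"type":"number"},"squeeze":{"type":"number"}},"required":["series"]}

```bash
mkdir -p pics; cat > h.py <<'E'
import numpy as np, cv2
from plant import arm, vision
def snap(n,f):
    p,d=vision.snapshot(n); cv2.imwrite('pics/'+f,p); return p,d
def toworld(n,uv,z=None,depth=None,info=None):
    i=info or vision.camera_info(n); K=np.array(i['K'],float); D=np.array(i['distortion'],float); T=np.array(i['world_to_cam'],float)
    uv=np.array(uv,float).reshape(-1,1,2)
    xy=cv2.undistortPoints(uv,K,D).reshape(-1,2)
    r=np.c_[xy,np.ones(len(xy))]; R=T[:3,:3]; t=T[:3,3]
    c=-R.T@t; rw=r@R
    if z is not None: s=((z-c[2])/rw[:,2])[:,None]
    else: s=np.array(depth,float).reshape(-1,1)
    return c+rw*s
E
python3 - <<'E'
from h import *
s=arm.sense(); print(s)
for n in ('scene','top'):
    p,d=snap(n,n+'0.png'); np.save('d_'+n,d)
    for l in ('tape_roll','paddle','press','lever'):
        for r in vision.find_in(n,l): 
            u,v=np.round(r['position']).astype(int); print(n,l,u,v,round(r['p'],2),toworld(n,[u,v],depth=[d[v,u]]).round())
E
```

```text
{'clock': 0.0, 'joint_pos': array([ 1.11620321,  0.62934856,  0.0384615 ,  1.51836038, -0.02698119,
        0.99631827, -0.02001901]), 'qd': array([ 0.00056292, -0.00132533, -0.00062837,  0.00086895,  0.00027531,
       -0.0010127 ,  0.00120594]), 'tau': array([-1.06757245e-03, -5.63406086e+01,  1.22678373e+00, -1.93443471e+01,
        1.12503703e-02,  1.04643137e-02, -1.44940930e-05]), 'eef_pos': array([ 246.18679514, -600.9415976 ,  252.39029019]), 'tcp_rot': array([[-7.74792516e-04,  3.79048546e-01, -9.25376463e-01],
       [ 1.75239359e-03, -9.25374806e-01, -3.79049335e-01],
       [-9.99998164e-01, -1.91530837e-03,  5.27312307e-05]]), 'force': array([-0.45722589, -0.17882026, -0.69440438]), 'wrist_torque': array([ 0.01861349, -0.0055015 , -0.03068406]), 'grip_width': 85.49237745313745}
scene tape_roll 286 221 0.89 [[ 501. -133.   51.]]
scene tape_roll 327 166 0.85 [[384.  46.  51.]]
scene tape_roll 317 299 0.58 [[ 711. -149.   -2.]]
scene paddle 352 215 0.59 [[568.  24.  63.]]
scene paddle 463 245 0.5 [[767. 230.  53.]]
scene press 454 241 0.73 [[746. 218.  50.]]
scene lever 354 218 0.95 [[577.  25.  60.]]
top tape_roll 363 178 0.86 [[ 769. -194.   -0.]]
top tape_roll 346 285 0.79 [[ 451. -141.   51.]]
top tape_roll 267 327 0.72 [[328.  85.   5.]]
top tape_roll 285 240 0.43 [[576.  32.  62.]]
top paddle 288 243 0.74 [[568.  23.  62.]]
top press 223 184 0.84 [[737. 213.  52.]]
top lever 287 241 0.87 [[573.  26.  60.]]
top lever 252 265 0.69 [[505. 121.  75.]]
```

View pics/scene0.png

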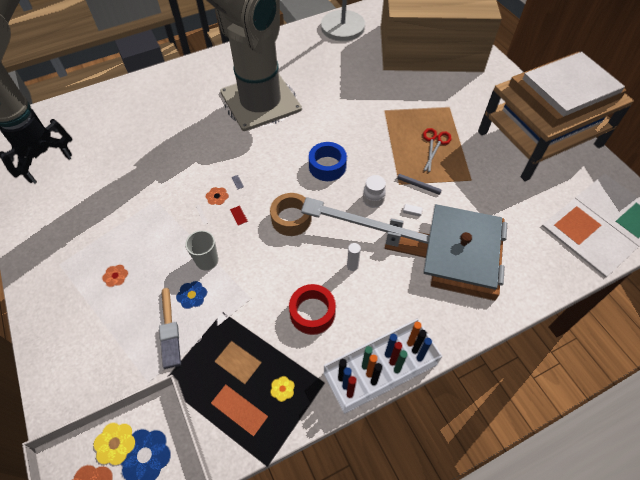

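View pics/top0.png

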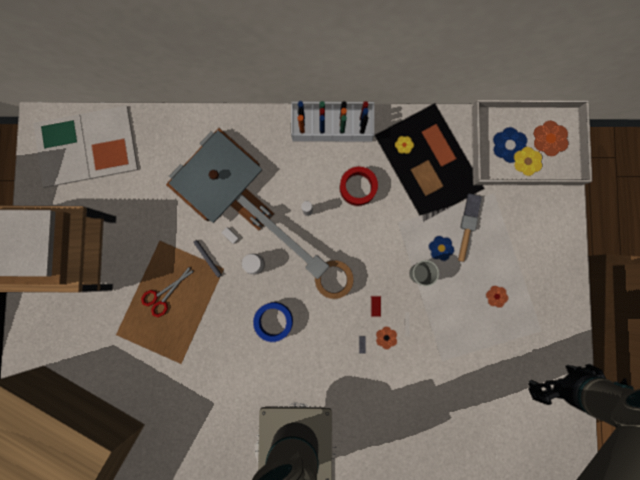

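The tape candidates are brown at scene (290,214), blue at (327,160) and red at (312,308). In the top view they sit at (334,279), (273,321) and (358,186). The brown one is the cardboard roll, and it lies under the paddle. I'll confirm that in a crop and measure it.

```bash
python3 - <<'E'
from h import *
p=cv2.imread('pics/top0.png'); q=cv2.imread('pics/scene0.png')
a=cv2.resize(p[200:320,240:400],(640,480),interpolation=cv2.INTER_CUBIC); b=q[170:260,240:360]
b=cv2.resize(q[170:260,240:360],(640,480),interpolation=cv2.INTER_CUBIC)
cv2.imwrite('pics/c1.png',cv2.resize(np.vstack([a,b]),(450,600)))
for n,img in(('top',p),('scene',q)):
    d=np.load(f'd_{n}.npy'); hsv=cv2.cvtColor(img,cv2.COLOR_BGR2HSV)
    vv,uu=np.mgrid[:480,:640]
    P=toworld(n,np.c_[uu.ravel(),vv.ravel()],depth=d.ravel()).reshape(480,640,3)
    np.save('P_'+n,P)
    # tape: ring top 40..53 mm, brown
    m=(abs(P[...,2]-48)<6)&(hsv[...,0]>5)&(hsv[...,0]<22)&(hsv[...,1]>80)&(np.hypot(P[...,0]-470,P[...,1]+105)<120)&(d>0)
    X=P[m]; print(n,m.sum(),X.min(0).round(),X.max(0).round())
    from scipy.optimize import least_squares
    f=lambda c:np.maximum(0,abs(np.hypot(X[:,0]-c[0],X[:,1]-c[1])-46.5)-8)
    r=least_squares(lambda c:np.hypot(X[:,0]-c[0],X[:,1]-c[1])-46.5,X.mean(0)[:2],loss='soft_l1'); print('tape',r.x.round(1),r.cost/len(X))
    # lever grey pts
    g=(P[...,2]>52)&(P[...,2]<85)&(hsv[...,1]<70)&(np.hypot(P[...,0]-560,P[...,1]-10)<150)&(d>0)
    Y=P[g]; 
    for l in ('lever','paddle'):
        for r in vision.masks_of(n,l)[:2]:
            M=r['pixels']&(d>0); Y=P[M]; Y=Y[Y[:,2]>45]
            c=Y.mean(0); U,S,Vt=np.linalg.svd((Y-c)[:,:2]); print(n,l,r['p'],M.sum(),c.round(),Vt[0].round(3),Y[np.argsort((Y-c)[:,:2]@Vt[0])[[0,-1]]].round())
    for l in ('paint_jar','glue_stick','water_cup','eraser','marker','scissors','brush','plate'):
        for r in vision.find_in(n,l)[:2]:
            u,v=np.round(r['position']).astype(int); print(n,l,u,v,round(r['p'],2),P[v,u].round())
print(vision.camera_info('top'))
E
```

```text
top 468 [ 414. -158.   42.] [519. -53.  54.]
tape [ 466.9 -105.9] 3.219716911709201
top lever 0.78 1041 [559.   9.  64.] [-0.659 -0.752] [[683. 138.  46.]
 [481. -73.  68.]]
top lever 0.59 6739 [727. 199.  53.] [-0.662 -0.749] [[886. 265.  45.]
 [481. -73.  68.]]
top paddle 0.92 991 [560.  10.  64.] [-0.665 -0.747] [[683. 138.  46.]
 [487. -76.  79.]]
top paddle 0.43 568 [ 461. -113.   49.] [-0.809  0.588] [[ 507. -141.   47.]
 [ 423.  -74.   48.]]
top paint_jar 253 263 0.6 [510. 119.  72.]
top glue_stick 307 210 0.51 [657. -31.  90.]
top water_cup 426 277 0.88 [ 476. -376.    5.]
top marker 207 257 0.77 [529. 263.  14.]
top marker 471 220 0.39 [ 642. -506.   19.]
top scissors 158 297 0.66 [412. 407.  -3.]
top brush 470 218 0.92 [ 648. -503.   18.]
top plate 213 174 0.79 [758. 234.  83.]
top plate 470 221 0.63 [ 639. -504.   17.]
scene 539 [ 415. -160.   42.] [524. -56.  54.]
tape [ 470.9 -107. ] 3.767970061860597
scene lever 0.95 1326 [566.  10.  62.] [0.657 0.754] [[475. -65.  74.]
 [686. 151.  46.]]
scene paddle 0.79 1236 [566.  10.  63.] [0.656 0.755] [[483. -72.  74.]
 [686. 151
[... 458 characters left out ...]
505.   23.]
scene brush 286 218 0.38 [ 459. -117.    0.]
scene plate 464 248 0.56 [774. 229.  49.]
{'K': array([[438.98978622,   0.        , 319.76262569],
       [  0.        , 438.98978622, 241.05713918],
       [  0.        ,   0.        ,   1.        ]]), 'distortion': array([0.01104663, 0.        , 0.        , 0.        , 0.        ]), 'world_to_cam': array([[ 7.33990771e-03, -9.99946623e-01, -7.27167639e-03,
        -7.00172066e+01],
       [-9.96138032e-01, -6.67530476e-03, -8.75469059e-02,
         5.76447402e+02],
       [ 8.74936923e-02,  7.88617962e-03, -9.96133857e-01,
         1.24649426e+03],
       [ 0.00000000e+00,  0.00000000e+00,  0.00000000e+00,
         1.00000000e+00]])}
```

View pics/c1.png

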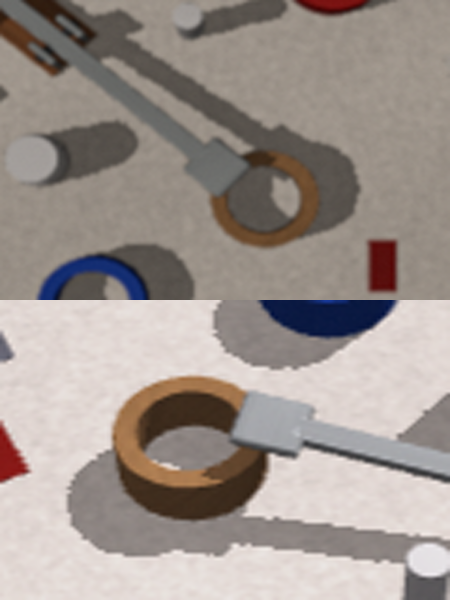

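The crop confirms it: the brown cardboard ring lies under the paddle's outer corner, and it's the only roll there. I'll put closed fingertips inside the ring and push on its leading inner wall. That direction matches tool +y, towards free table. First I move above the ring.

Emit:
arm_command:
  series: [0, -0.037, -0.0385, 0, 0, -0.037, -0.0385, 0, 0, -0.037, -0.0385, 0, 0, -0.037, -0.0385, 0, 0, -0.037, -0.0385, 0, 0, -0.037, -0.0385, 0, 0, -0.037, -0.0385, 0, 0, -0.037, -0.0385, 0, 0, -0.037, -0.0385, 0, 0, -0.037, -0.0385, 0]
  fingers: 0
  squeeze: 60

```text
clock: 2.75
eef_pos: [469.8, -104.9, 253.2]
tcp_rot: [[0.006, 0.37, -0.929], [-0.007, -0.929, -0.37], [-1.0, 0.009, -0.003]]
force: [-0.4, -0.4, -1.1]
grip_width: -0.1
```

```bash
python3 - <<'E'
from h import *
from scipy.optimize import least_squares
s=arm.sense(); i=vision.camera_info('wrist'); p,d=snap('wrist','w1.png'); print(s['eef_pos'],s['clock'])
vv,uu=np.mgrid[:480,:640]
P=toworld('wrist',np.c_[uu.ravel(),vv.ravel()],depth=d.ravel(),info=i).reshape(480,640,3)
hsv=cv2.cvtColor(p,cv2.COLOR_BGR2HSV)
m=(abs(P[...,2]-48)<4)&(hsv[...,0]>5)&(hsv[...,0]<22)&(hsv[...,1]>80)&(np.hypot(P[...,0]-470,P[...,1]+105)<90)&(d>0)
X=P[m]; r=least_squares(lambda c:np.hypot(X[:,0]-c[0],X[:,1]-c[1])-46.5,X.mean(0)[:2],loss='soft_l1');print(m.sum(),r.x)
g=(P[...,2]>56)&(P[...,2]<90)&(hsv[...,1]<70)&(np.hypot(P[...,0]-500,P[...,1]+60)<60)&(d>0)
Y=P[g]; print(g.sum(),Y.mean(0),Y.min(0),Y.max(0))
c=np.median(Y,0);out=np.array([-.659,-.752]);t=(Y[:,:2]-c[:2])@out;print(np.percentile(t,[1,99])+c[:2]@out, r.x@out)
E
```

```text
[ 469.79819867 -104.89630533  253.18743381] 2.75
5605 [ 468.8302725  -106.45929903]
5995 [509.53485369 -52.02171808  73.15904297] [469.26759799 -92.3641281   60.23687549] [547.6656616   -9.18649912  78.80785772]
[-342.63895774 -262.79409109] -228.901756708482
```

View pics/w1.png

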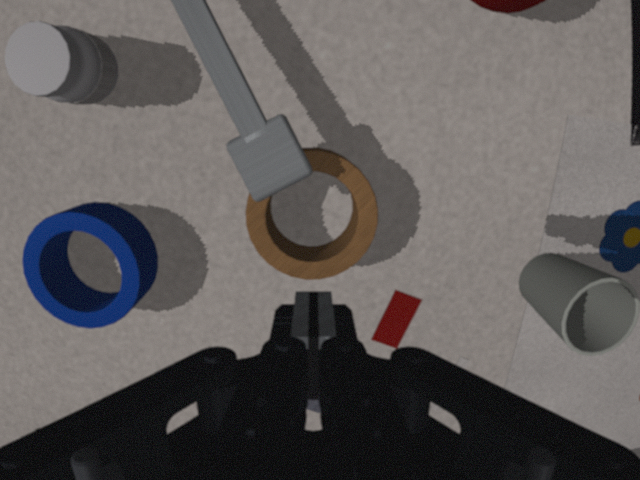

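The wrist view shows the brown ring at about (312,213) with the paddle corner over it at (268,158). The measured centre is (469,-106), which agrees with the other cameras. The way to the right is free as far as the cup. Next I descend inside the ring, on the side away from the paddle.

Emit:
arm_command:
  series: [0, 0.004, 0.012, 0, 0.05, 0, 0, 0, 0.05, 0, 0, 0, 0.03, 0, 0, 0, 0.02, 0, 0, 0]

```text
clock: 3.42
eef_pos: [466.3, -109.1, 102.2]
tcp_rot: [[0.017, 0.378, -0.926], [-0.005, -0.926, -0.378], [-1.0, 0.011, -0.014]]
force: [-0.1, -0.5, 0.6]
grip_width: 0.5
```

Emit:
arm_command:
  series: [0.005, 0.003, 0.007, 0, 0.02, 0, 0, 0, 0.02, 0, 0, 0, 0.015, 0, 0, 0, 0, 0, 0, 0]

```text
clock: 4.05
eef_pos: [456.9, -123.0, 47.0]
tcp_rot: [[0.01, 0.37, -0.929], [-0.01, -0.929, -0.37], [-1.0, 0.013, -0.006]]
force: [-0.3, 0.4, -0.5]
grip_width: -0.2
```

```bash
python3 - <<'E'
from h import *
p,d=snap('scene','s2.png'); cv2.imwrite('pics/s2c.png',cv2.resize(p[120:300,200:440],(800,600)))
E
```

```text
(no output)
```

View pics/s2c.png

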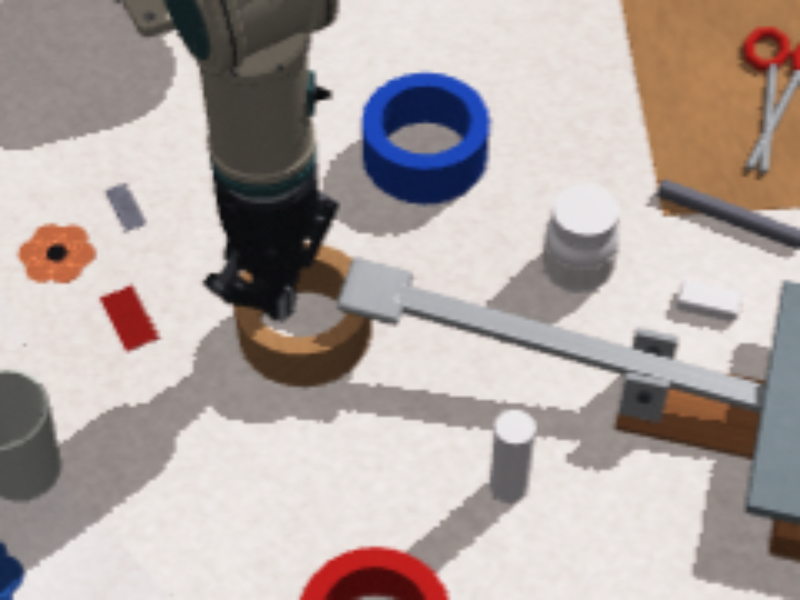

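The fingers are inside the ring at crop (285,300), close to its outer wall and clear of the paddle. I'll centre them a little and then slide.

Emit:
arm_command:
  series: [0.003, 0, -0.01, 0, 0.003, 0.0, 0, 0, 0, 0.005, 0, 0, 0, 0.012, 0, 0, 0, 0.012, 0, 0, 0, 0.012, 0, 0, 0, 0.012, 0, 0]

```text
clock: 4.97
eef_pos: [488.4, -172.0, 43.8]
tcp_rot: [[0.013, 0.368, -0.93], [-0.011, -0.93, -0.369], [-1.0, 0.015, -0.008]]
force: [-0.5, 0.2, -1.4]
grip_width: 0.1
```

Emit:
arm_command:
  series: [0, 0.012, 0, 0, 0, 0.012, 0, 0, 0, 0.012, 0, 0, 0, 0.012, 0, 0, 0, 0.01, 0, 0, 0, 0.005, 0, 0, 0, 0, 0, 0]

```text
clock: 5.85
eef_pos: [513.0, -236.4, 44.6]
tcp_rot: [[0.013, 0.366, -0.93], [-0.011, -0.93, -0.366], [-1.0, 0.015, -0.008]]
force: [0.0, -0.3, 0.9]
grip_width: -0.2
```

```bash
python3 - <<'E'
from h import *
p,d=snap('scene','s3.png'); cv2.imwrite('pics/s3c.png',cv2.resize(p[120:300,200:440],(800,600)))
E
```

```text
(no output)
```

View pics/s3c.png

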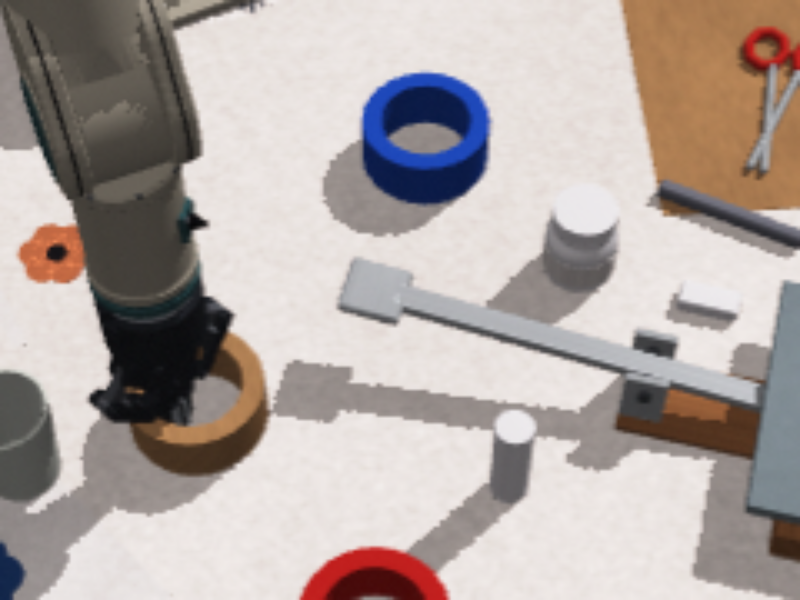

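The ring is now at crop (200,400), well clear of the paddle at (378,290). I'll back off the wall, lift straight out and re-measure the paddle.

Emit:
arm_command:
  series: [0, -0.008, 0, 0, 0, 0, 0, 0, -0.02, 0, 0, 0, -0.03, 0, 0, 0, -0.04, 0, 0, 0, -0.03, 0, 0, 0, 0, -0.02, 0, 0, 0, -0.02, 0, 0, 0, -0.02, 0, 0, 0, 0, 0, 0]

```text
clock: 7.15
eef_pos: [484.3, -164.8, 167.1]
tcp_rot: [[0.011, 0.373, -0.928], [-0.011, -0.928, -0.373], [-1.0, 0.014, -0.006]]
force: [-0.1, -0.1, -0.3]
grip_width: -0.3
```

```bash
cat > look.py <<'E'
from h import *
import sys
from scipy.optimize import least_squares
s=arm.sense(); i=vision.camera_info('wrist'); p,d=snap('wrist',sys.argv[1]); print(s['eef_pos'],s['clock'])
vv,uu=np.mgrid[:480,:640]
P=toworld('wrist',np.c_[uu.ravel(),vv.ravel()],depth=d.ravel(),info=i).reshape(480,640,3)
hsv=cv2.cvtColor(p,cv2.COLOR_BGR2HSV)
m=(abs(P[...,2]-48)<4)&(hsv[...,0]>5)&(hsv[...,0]<22)&(hsv[...,1]>80)&(d>0)
X=P[m]; r=least_squares(lambda c:np.hypot(X[:,0]-c[0],X[:,1]-c[1])-46.5,X.mean(0)[:2],loss='soft_l1');print('tape',m.sum(),r.x)
g=(P[...,2]>56)&(P[...,2]<90)&(hsv[...,1]<70)&(np.hypot(P[...,0]-500,P[...,1]+60)<60)&(d>0)
out=np.array([-.659,-.752])
g=g.astype(np.uint8); Y=P[g>0]; t=Y[:,:2]@out; e=np.percentile(t,99.5); Z=Y[t>e-47]
rect=cv2.minAreaRect(Z[:,:2].astype(np.float32)); print('paddle',len(Z),rect,Z[:,2].mean(),'end',e)
E
python3 look.py w2.png
```

```text
[ 484.28641948 -164.82544283  167.07551516] 7.15
tape 11879 [ 504.35419149 -214.29242672]
paddle 8180 ((501.869384765625, -60.60152816772461), (47.43614959716797, 49.93467712402344), 48.77401351928711) 74.42895560190352 end -261.89027378738376
```

View pics/w2.png

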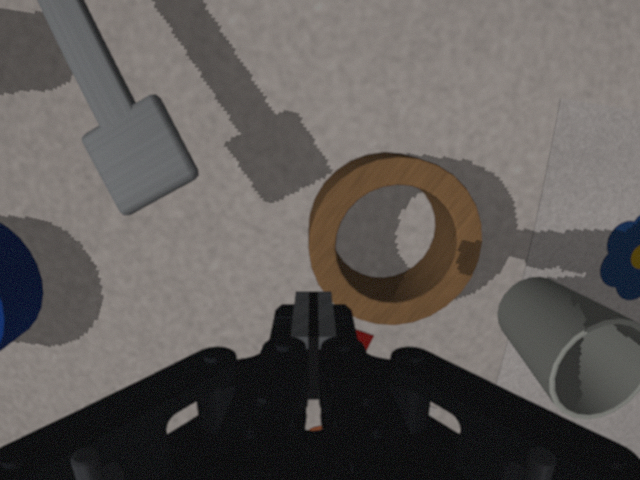

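The wrist view shows the tape lying flat at (395,235), centre (504,-214), which is 154 mm from the paddle at pixel (140,155), centre (502,-60). I'm moving above the paddle.

Emit:
arm_command:
  series: [0, -0.017, -0.0105, 0, 0, -0.017, -0.0105, 0, 0, -0.017, -0.0105, 0, 0, -0.017, -0.0105, 0, 0, -0.01, -0.006, 0, 0, 0, 0, 0]

```text
clock: 7.95
eef_pos: [502.8, -78.2, 164.4]
tcp_rot: [[0.011, 0.366, -0.931], [-0.015, -0.931, -0.366], [-1.0, 0.018, -0.005]]
force: [0.3, -0.1, -0.7]
grip_width: 0.2
```

Emit:
arm_command:
  series: [0, -0.015, -0.006, 0, 0.015, -0.001, 0, 0, 0.02, 0, 0, 0, 0.01, 0, 0, 0, 0, 0, 0, 0]

```text
clock: 8.57
eef_pos: [502.1, -63.3, 115.7]
tcp_rot: [[0.01, 0.363, -0.932], [-0.016, -0.932, -0.363], [-1.0, 0.019, -0.003]]
force: [0.2, 1.2, 0.1]
grip_width: 0.3
```

```bash
python3 - <<'E'
from h import *
p,d=snap('scene','s4.png'); cv2.imwrite('pics/s4c.png',cv2.resize(p[120:300,200:440],(800,600)))
E
```

```text
(no output)
```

View pics/s4c.png

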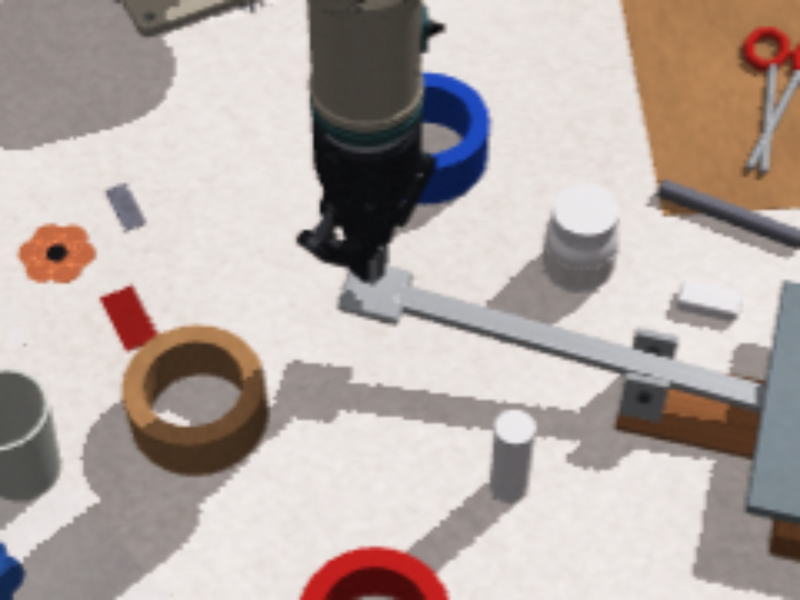

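The fingertips are right above the paddle at crop (375,285). Now I press.

Emit:
arm_command:
  series: [0.01, -0.002, -0.001, 0, 0.01, 0, 0, 0, 0.01, 0, 0, 0, 0.01, 0, 0, 0, 0.01, 0, 0, 0]

```text
clock: 9.25
eef_pos: [502.7, -63.1, 64.6]
tcp_rot: [[0.011, 0.361, -0.932], [-0.018, -0.932, -0.361], [-1.0, 0.021, -0.003]]
force: [-2.6, 0.0, 6.0]
grip_width: -0.2
```

Emit:
arm_command:
  series: [0.01, 0, 0, 0, 0.008, 0, 0, 0, 0.006, 0, 0, 0, 0.005, 0, 0, 0]

```text
clock: 9.75
eef_pos: [503.4, -62.4, 43.0]
tcp_rot: [[0.015, 0.362, -0.932], [-0.021, -0.932, -0.363], [-1.0, 0.025, -0.006]]
force: [-17.4, 2.2, 84.3]
grip_width: 0.1
```

It's on the stop with 84 N, which is too much, so I'll ease off.

Emit:
arm_command:
  series: [0.001, 0, 0, 0]

```text
clock: 9.88
eef_pos: [503.2, -62.4, 44.7]
tcp_rot: [[0.017, 0.363, -0.932], [-0.022, -0.931, -0.363], [-1.0, 0.027, -0.008]]
force: [-2.7, 0.3, 5.1]
grip_width: 0.1
```

Emit:
arm_command:
  series: [0.002, 0, 0, 0, 0.002, 0, 0, 0]

```text
clock: 10.12
eef_pos: [503.2, -62.3, 44.0]
tcp_rot: [[0.019, 0.363, -0.931], [-0.023, -0.931, -0.364], [-1.0, 0.029, -0.009]]
force: [-7.4, 0.6, 31.8]
grip_width: 0.2
```

```bash
python3 - <<'E'
from h import *
for k in range(3):
    p,d=snap('scene','s5.png'); s=arm.sense(); print(s['clock'],s['eef_pos'].round(1),s['force'].round(1))
cv2.imwrite('pics/s5c.png',cv2.resize(p[120:300,200:520],(800,450)))
p,d=snap('top','t5.png'); vv,uu=np.mgrid[:480,:640]
P=toworld('top',np.c_[uu.ravel(),vv.ravel()],depth=d.ravel()).reshape(480,640,3); P0=np.load('P_top.npy')
for r in vision.masks_of('top','plate')[:1]:
    M=r['pixels']; print(r['p'],M.sum())
    for u,v in ((222,205),(240,190),(205,165),(185,180)): print(u,v,P0[v-2:v+3,u-2:u+3,2].mean(),P[v-2:v+3,u-2:u+3,2].mean())
p0=cv2.imread('pics/top0.png'); df=cv2.absdiff(p,p0).max(2); cv2.imwrite('pics/diff.png',np.hstack([p[80:400,100:500],cv2.cvtColor(df,cv2.COLOR_GRAY2BGR)[80:400,100:500]]))
s=arm.sense(); print(s['clock'],s['eef_pos'].round(1),s['force'].round(1))
E
```

```text
10.175 [503.2 -62.3  44. ] [-6.5 -0.1 29.7]
10.225 [503.2 -62.3  44. ] [-6.1  0.1 27.5]
10.275 [503.2 -62.3  44.1] [-6.5  1.2 28.4]
0.81 4321
222 205 50.101253950807774 70.20733307818817
240 190 46.61133666127344 85.63558274540225
205 165 49.83027937169237 57.0532053178428
185 180 50.29635632204056 55.23717835282824
10.375 [503.2 -62.3  44. ] [-6.6  0.1 29.3]
```

View pics/s5c.png

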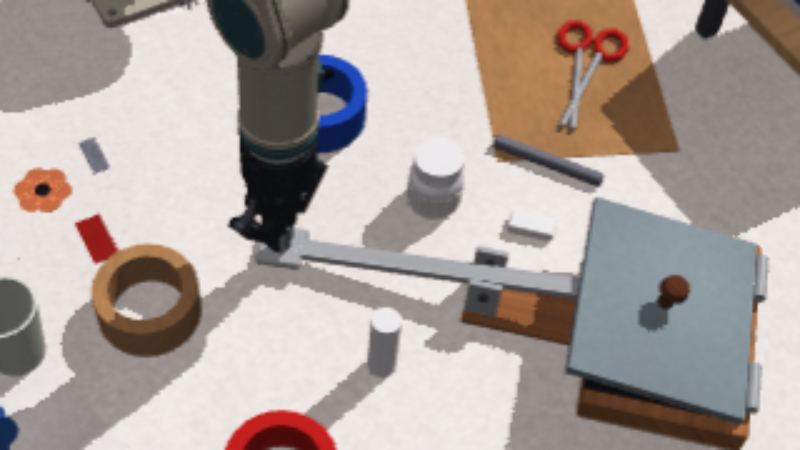

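View pics/diff.png

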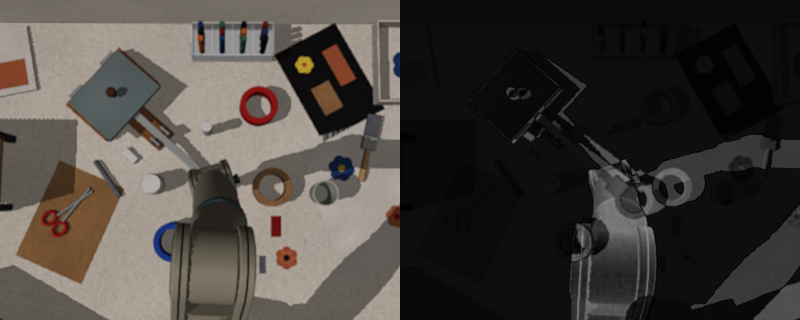

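The lever is down on its stop with a steady 29 N. The plate is tilted up and the tape is clear at crop (147,300). Apart from the tape, lever and plate, the difference picture shows only the arm and its shadows. Handing in.

```bash
python3 -c "
from plant import arm
print(arm.hand_in()); s=arm.sense(); print(s['clock'],s['eef_pos'],s['force'])"
```

```text
the job is handed in; nothing more can be done
None
the job is handed in; nothing more can be done
```

The lever's paddle is held fully down, the plate is up, and I handed the job in at about 10.4 s.

**Tape:** I put closed fingertips inside the cardboard roll and slid it along the table by its inner wall, about 110 mm. Its centre ended at about (504, -214), 154 mm from the paddle's centre. In the pictures it lies flat.

**Press:** I pushed the paddle's centre down to its stop. The fingertips are at z ≈ 22 mm, which matches the stated bottom position.

**Last checks:**
- The push held steady at about 29 N over four camera calls.
- The plate's front area read about 20 to 39 mm higher than at the start and about 5 to 7 mm higher towards the hinge, so it is tilted up. Only the lever touched it.
- Apart from the tape, lever and plate, the before/after picture shows no other thing moved. The blue roll was partly hidden by the arm, but the part that showed looked undisturbed.

**Off plan:** the wrist force reached 84 N for a moment when the paddle met its stop, below the 120 N limit. I eased off at once to about 5 N, and the paddle rose about 2 mm, then pressed it back onto its stop.

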